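Draw the red file from the rack and present it over the vice

ROBOT

A 6-joint arm with a two-finger parallel gripper is mounted at the origin on the work surface. World frame = base frame: x ahead of the robot, y to its left, z up, the work surface at z = 0. Lengths are in m, angles in rad, forces in N, time in s.
With the tool pointing down it reaches from about 0.35 to 0.975 m from the base axis. Payload 4.9 kg.
Tool frame: the origin (TCP) lies between the finger pads; the fingertips stand 14 mm ahead of it and the grasp point (between the pads) lies 5 mm behind it (manip.tcp_to_tips is the distance from the TCP to the fingertips, in m); z points along the fingers, y is the line along which they close (so a half turn about z gives the same grasp; the last joint's range is limited). The gripper opens to 85 mm and grips with 20 to 120 N. Pads are 22 mm wide; open, the fingers measure 114 mm over their backs; the gripper's body (76 mm by 85 mm) begins 54 mm behind the grasp point. The pads swing forward as they close: fully open they stand 13 mm farther back than shut.
Start: joints at [1.038, 0.053, 1.613, -0, 1.476, -0.119], TCP at [0.251, 0.572, 0.245] pointing down, gripper open.
Joint ranges: [-3.01, 3.01], [-1.01, 2.22], [0.06, 2.58], [-1.02, 4.17], [0.09, 2.62], [-3.14, 3.14]. Speed limits (rad/s): [2.57, 2.57, 3.14, 3.14, 3.14, 3.14].

INTERFACE

Orientations are given as a unit quaternion [w, x, y, z].
In Python, from plant import manip gives the robot as it stands.
- The arm moves only by the tool servo_tool, never from a script. Its argument "moves" is a list that holds one entry, the list of rows, each a list of 7 numbers: the shift along the tool's x, y, z in mm, then the turn, a rotation vector about the tool's x, y, z in degrees, then the finger opening in mm, from 0 to 85.4. In form: [[[x, y, z, ax, ay, az, fingers], ...]]. A call has 1 to 12 rows; each row shifts and turns the commanded pose from where the row before left it, along the tool's axes as they then stand; what a row does not reach is not made up. A row lasts 1/8 s, in which the tool goes at most 62.5 mm and 10.7 degrees, less where a joint would pass 70% of its speed; a pose out of reach is approached as far as the arm can. A call with a gripper value outside its range is refused whole. The fingers move at their own pace and stop on an object; the grip force is fixed at half the most. Time passes only in rows, so rows that do not move let the fingers close. It gives the time, the measured TCP pose, the force, the opening and the grip force at its end, in the units of the state.
- manip.state(): the state, without advancing time (a new reading comes with each control period).
- manip.grab_frame(name): name is "scene" or "side" or "wrist"; returns a dict with "image" (420x560x3 uint8, blue, green, red), "mtx" (3x3 intrinsics, pixels), "eye" and "rotation" of the camera in the world. Camera axes: x right, y down, z forward; pixel columns grow to the right and rows downward; lengths in m; the calibration is good to about 2 mm. A picture is of the moment at which its call begins. There is no depth.
- manip.job_done(): hands the job in; it is judged then, once.
The state is a dict: "time": time; "joint_pos": joint angles; "joint_vel": joint speeds; "joint_efforts": joint torques, N m; "tool_pos": TCP position; "tool_rot": TCP orientation; "contact_force": force on the tool from outside, world axes, zero at the start; "ft_torque": the same for the moment, N m; "gripper_width": opening from 0.0 (shut) to 1.0 (fully open); "grasp_force": force on a finger pad.
Only numpy, scipy, OpenCV 4.12 (cv2) and the standard library are available. Lean on these libraries where they do the work, as an engineer would, in place of code of your own. Each camera call takes 0.05 s, during which the arm holds its last target. There are 200 camera calls.

TASK

Draw the red-handled file out of the sloping wooden rack, turn it level with a flat side of its blade facing down, and bring it over the wood block clamped in the blue vice: the blade's middle a few centimetres above the middle of the block's top, the file lying lengthways along the vice's screw (handle at either end). Do not let the file touch the vice or the block, and leave the other files and the things on the bench where they are. The job finishes with the gripper still holding the file there, raised and motionless: do not put it down or let go.

Things in the scene. Friction and masses are not known exactly. Their poses are not given: they have to be found in the camera images.
- red_file: The file to take: red handle, 218 mm overall, about 0.13 kg. Origin at the shoulder where blade meets handle (rests on the rack's board at the start). Own z: from blade tip to handle end. Handle z = 0 to 100 mm: brass ferrule 24 mm across for 12 mm, then red bar 22 (x) by 26 mm (y). Blade z = 0 to -118 mm, 5 mm thick (x, normal of the flat sides), 16 mm wide (y). Slides out along own +z.
- red_file_handle (a point): Middle of the red file's handle, on its axis, 55 mm from the body origin; a good place to grip, fingers on the sides 26 mm apart (own y, level at the start), the gripper coming from above or tilted 20 to 40 degrees so that it points down and towards the side the handles lean to. Axes as red_file.
- red_file_blade (a point): Point in the middle of the red file's blade, 60 mm from the body origin towards the tip. Axes as red_file.
- red_file_tip (a point): The red file's blade tip, 118 mm from the body origin. Axes as red_file.
- yellow_file: Another hand file, like the red one (same shape, size and frame) with a yellow handle, standing in another slot of the rack. Stays where it is.
- green_file: Another hand file, like the red one (same shape, size and frame) with a green handle, standing in another slot of the rack. Stays where it is.
- rack: Fixed wooden file rack, 160 (own x) x 284 mm (own y). Origin on the bench below the middle slot's mouth. A board 45 x 256 x 30 mm faces up and 0.7 rad towards own +x; three slots at own y = -80, 0, 80 mm go through it square to its face, mouths 120 mm above the bench; so the files lean 0.7 rad from vertical, handles to own +x. End panels 100 mm high at y = +-135 mm. Any file in any slot.
- vise: Fixed blue bench vice with a pale wood block clamped in it. Origin on the bench under the block's centre; own x along its screw (cross handle at x = 147 mm, 62 mm high), own y along its jaws (100 mm wide). Jaw tops 130 mm above the bench; it reaches from x = -100 to 156 mm. Place and yaw vary.
- block_top (a point): Centre of the top of the clamped wood block, 155 mm above the bench (25 mm above the jaws); the block is 25 mm along own x and 60 mm along own y. Axes as vise.
- tin: White open tin, 90 mm across, 105 mm high, loose; origin under its centre. Bystander.
- glue: Yellow bottle with a red cap, 48 mm across, 150 mm high, loose; origin under its centre. Bystander.
- offcut: Loose wood offcut 90 x 50 x 30 mm; origin under its centre. Bystander.
- screwdriver: Screwdriver lying loose on the bench; origin on its underside. Bystander.
- mallet: Hammer-shaped wooden mallet lying loose on the bench; origin on its underside. Bystander.
Not all that is in view belongs to the job. What is shaped like the red_file but turquoise is not meant.

How it is judged:
On the way, in this order (a step that is already met when the one before it is completed fails the run):
1. the red file is drawn clear of the rack: its blade tip above the slots' mouths, held by the fingers (height (world z) of red_file_tip above 0.13 m and contact force between the fingers and red_file above 1 N and contact force between red_file and rack below 0.1 N), for 0.2 s.
2. it is turned level, flat side down, and brought over the block along the vice's screw (angle between red_file's own z axis and vertical between 1.35 and 1.79 rad and (angle between red_file's own x axis and vertical below 0.26 rad or angle between red_file's own x axis and vertical above 2.88 rad) and horizontal distance between red_file_blade and block_top below 0.035 m and angle between the z axis of red_file and the x axis of vise, either way round below 0.26 rad), for 0.3 s.
At the end, for the whole second after the job is handed in: Red file held still in the fingers, level within 12 deg, blade flat side down and along the vice's screw within 15 deg each; blade middle within 35 mm sideways of the block top's middle, 12-100 mm above it, touching no vice or rack; other files moved under 20 mm, bystanders under 30 mm (all of step 2 and z of red_file_blade in the frame of block_top between 0.012 and 0.1 m and contact force between the fingers and red_file above 1 N and contact force between red_file and vise below 0.1 N and contact force between red_file and rack below 0.1 N and linear speed of red_file below 0.02 m/s and angular speed of red_file below 0.1 rad/s and distance of each of yellow_file, green_file from where it was at the start of the episode below 0.02 m and distance of each of tin, glue, offcut, screwdriver, mallet from where it was at the start of the episode below 0.03 m); the arm keeps its last pose, push and grip.
It fails at once if the file touches the vice or the block in it (contact force between red_file and vise above 1 N).
It fails at once if another file is pulled out or displaced by more than 30 mm (distance of any of yellow_file, green_file from where it was at the start of the episode above 0.03 m).
It fails at once if a bystander on the bench is displaced by more than 40 mm (distance of any of tin, glue, offcut, screwdriver, mallet from where it was at the start of the episode above 0.04 m).
It also fails if it takes over 45 s, if anything falls off the work surface, if the arm or the gripper's body presses on something with over 40 N, if the wrist force passes 120 N, or if a joint passes its speed limit or range.

## Working session

There is one attempt and no reset: what is moved stays moved. The work goes in short steps, Python scripts to look and compute and a tool call to move; the robot and the scene stay as the last step left them, time stands still between calls to the robot, and variables do not carry over. Pictures are saved under pics/ and viewed, at most 10 in all, crops included, and the job is handed in when it is done.

Besides the shell and the picture viewer there is one more tool, called after "Request:" as name([rows], argument=value, ...), one row to a line, values as JSON. servo_tool: Moves the arm, as the interface text tells. Its arguments: {"type":"object","properties":{"moves":{"type":"array"}},"required":["moves"]}

```bash
mkdir -p pics
cat > h.py <<'E'
import numpy as np, cv2, pickle
from scipy.spatial.transform import Rotation as R
from plant import manip
def ray(f,uv):
    d=np.linalg.inv(f["mtx"])@np.array([uv[0],uv[1],1.0]); d=np.array(f["rotation"])@d
    return np.array(f["eye"]),d/np.linalg.norm(d)
def onz(f,uv,z):
    e,d=ray(f,uv); return e+d*(z-e[2])/d[2]
def tri(fs,uvs):
    A=np.zeros((3,3));b=np.zeros(3)
    L=[ray(f,u) for f,u in zip(fs,uvs)]
    for e,d in L:
        P=np.eye(3)-np.outer(d,d);A+=P;b+=P@e
    p=np.linalg.solve(A,b); return p,[np.linalg.norm((np.eye(3)-np.outer(d,d))@(p-e)) for e,d in L]
def proj(f,p):
    c=np.array(f["rotation"]).T@(np.array(p)-f["eye"]); q=f["mtx"]@c; return q[:2]/q[2]
def rot():
    q=manip.state()["tool_rot"]; return R.from_quat([q[1],q[2],q[3],q[0]])
E
python3 - <<'E'
from h import *
F={}
for n in("scene","side"):
    F[n]=f=manip.grab_frame(n); cv2.imwrite(f"pics/{n}0.png",f["image"]); print(n,np.round(f["eye"],3),np.round(f["rotation"],3).tolist(),f["mtx"][0][0])
pickle.dump(F,open("f0.pkl","wb")); print(manip.state())
E
```

```text
scene [ 1.617 -0.104  1.086] [-0.317, 0.67, 0.61, -0.279] 487.42040956368925
side [0.306 1.11  1.089] [0.037, -0.061, 0.909, -0.411] 468.3170791948323
{'time': 0.1, 'joint_pos': array([ 1.03800339e+00,  5.33180508e-02,  1.61414147e+00,  7.89284028e-07,
        1.47599732e+00, -1.19007371e-01]), 'joint_vel': array([-0.0012124 ,  0.00079519, -0.00231885, -0.00056798, -0.0006245 ,
        0.00016429]), 'joint_efforts': array([ 3.16586884e-04, -3.94905496e+01, -3.71361852e+01, -8.14753389e-05,
        3.93859606e-03,  9.31481239e-07]), 'tool_pos': array([0.25103125, 0.57179158, 0.24417815]), 'tool_rot': array([-2.98792525e-04,  2.05419893e-01,  9.78673489e-01, -8.82904270e-04]), 'contact_force': array([-0.11718813, -0.29354755,  0.31039051]), 'ft_torque': array([ 0.01984379, -0.01600689,  0.01617752]), 'grasp_force': 0.0, 'gripper_width': 1.0013540354441315}
```

View pics/scene0.png

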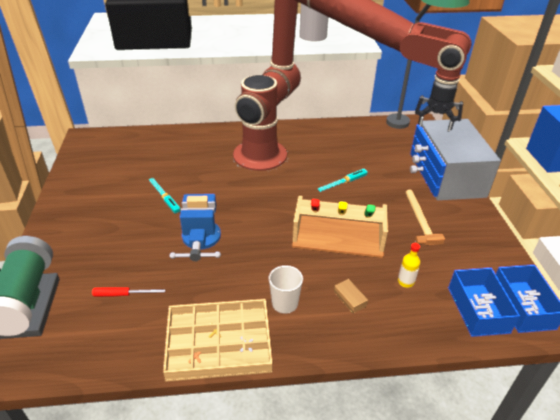

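View pics/side0.png

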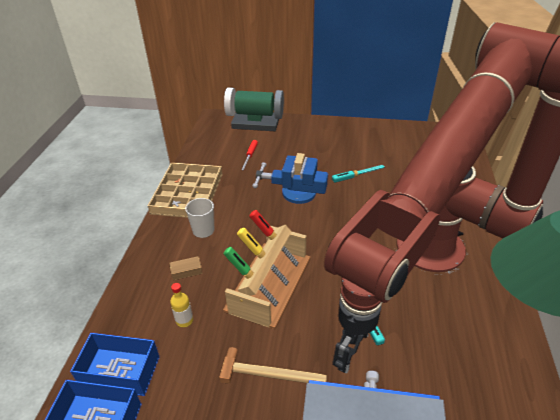

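The scene view shows the red file at (315,204), yellow at (343,207) and green at (370,210), seen almost end-on. The block top is at (198,202) and the cross handle at (195,254). The side view shows red at (262,222) and the block at (299,160).

Run:
```python
from h import *
F=pickle.load(open("f0.pkl","rb")); s,d=F["scene"],F["side"]
def blob(f,lo,hi,box):
    hsv=cv2.cvtColor(f["image"],cv2.COLOR_BGR2HSV); m=cv2.inRange(hsv,lo,hi)
    k=np.zeros_like(m);x0,y0,x1,y1=box;k[y0:y1,x0:x1]=m[y0:y1,x0:x1]
    n,l,st,c=cv2.connectedComponentsWithStats(k); i=1+np.argmax(st[1:,4]); return c[i],st[i],l==i
cols={"red":((0,180,110),(6,255,255),(295,190,330,215),(245,205,280,240)),
"yellow":((24,150,120),(34,255,255),(330,195,355,218),(230,222,265,260)),
"green":((50,120,60),(80,255,255),(358,198,382,220),(220,242,255,278))}
P={}
for n,(lo,hi,b1,b2) in cols.items():
    c1,s1,_=blob(s,lo,hi,b1);c2,s2,m=blob(d,lo,hi,b2)
    p,e=tri([s,d],[c1,c2]);P[n]=p;print(n,c1.round(1),s1,c2.round(1),s2,p.round(4),np.round(e,4))
v=P["green"]-P["red"];print("span",np.linalg.norm(v),v)
ry=v/np.linalg.norm(v);print("yaw of y",np.degrees(np.arctan2(ry[1],ry[0])))
# block/vice crops
a=cv2.resize(s["image"][180:270,150:250],None,fx=5,fy=5,interpolation=cv2.INTER_CUBIC)
b=cv2.resize(d["image"][140:215,240:340],None,fx=5,fy=5,interpolation=cv2.INTER_CUBIC)
w=np.zeros((450,800,3),np.uint8);w[:,:400]=cv2.resize(a,(400,360))[:0].sum() if 0 else 0
w[:360,:400]=cv2.resize(a,(400,360));w[:300,400:]=cv2.resize(b,(400,300));cv2.imwrite("pics/crop.png",w)
```

```text
Traceback (most recent call last):
  File "h.py", line 11, in tri
    L=[ray(f,u) for f,u in zip(fs,uvs)]
       ~~~^^^^^
  File "h.py", line 5, in ray
    d=np.linalg.inv(f["mtx"])@np.array([uv[0],uv[1],1.0]); d=np.array(f["rotation"])@d
                                                             ~~~~~~~~~~~~~~~~~~~~~~~^~
ValueError: matmul: Input operand 1 has a mismatch in its core dimension 0, with gufunc signature (n?,k),(k,m?)->(n?,m?) (size 3 is different from 4)
```

```bash
sed -i 's/np.array(f\["rotation"\])/camR(f)/' h.py
cat >> h.py <<'E'
def camR(f):
    q=f["rotation"]; return R.from_quat([q[1],q[2],q[3],q[0]]).as_matrix()
def blob(f,lo,hi,box):
    hsv=cv2.cvtColor(f["image"],cv2.COLOR_BGR2HSV); m=cv2.inRange(hsv,lo,hi)
    k=np.zeros_like(m);x0,y0,x1,y1=box;k[y0:y1,x0:x1]=m[y0:y1,x0:x1]
    n,l,st,c=cv2.connectedComponentsWithStats(k); i=1+np.argmax(st[1:,4]); return c[i],st[i],l==i
E
python3 - <<'E'
from h import *
F=pickle.load(open("f0.pkl","rb")); s,d=F["scene"],F["side"]
cols={"red":((0,180,110),(6,255,255),(295,190,330,215),(245,205,280,240)),
"yellow":((24,150,120),(34,255,255),(330,195,355,218),(230,222,265,260)),
"green":((50,120,60),(80,255,255),(358,198,382,220),(220,242,255,278))}
P={}
for n,(lo,hi,b1,b2) in cols.items():
    c1,s1,_=blob(s,lo,hi,b1);c2,s2,m=blob(d,lo,hi,b2)
    p,e=tri([s,d],[c1,c2]);P[n]=p;print(n,c1.round(1),s1,c2.round(1),s2,p.round(4),np.round(e,4))
v=P["green"]-P["red"];print("span",np.linalg.norm(v),v)
ry=v/np.linalg.norm(v);print("yaw of y",np.degrees(np.arctan2(ry[1],ry[0])))
a=cv2.resize(s["image"][180:270,150:250],(400,360),interpolation=cv2.INTER_CUBIC)
b=cv2.resize(d["image"][140:215,240:340],(400,300),interpolation=cv2.INTER_CUBIC)
w=np.zeros((360,800,3),np.uint8)
w[:360,:400]=a;w[:300,400:]=b;cv2.imwrite("pics/crop.png",w)
E
```

```text
red [314.8 202.8] [311 198   9  12  72] [260.5 222.4] [249 210  24  26 251] [0.522  0.1305 0.1695] [0.0037 0.0037]
yellow [342.4 205.1] [338 201  10   9  73] [242.6 231.4] [238 228  10  10  42] [0.5611 0.2007 0.1917] [0. 0.]
green [369.5 209.2] [365 205  10  11  76] [236.3 260.5] [224 247  26  28 280] [0.5606 0.2856 0.1675] [0.0023 0.0023]
span 0.159824723544647 [ 0.03862635  0.15507488 -0.0019312 ]
yaw of y 76.01327566170272
```

View pics/crop.png

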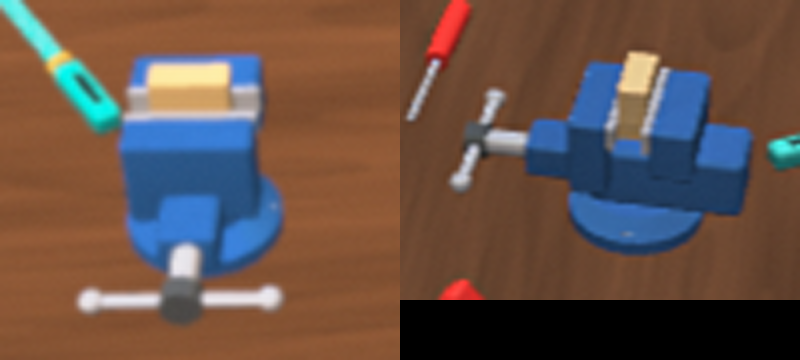

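Run:
```python
from h import *
F=pickle.load(open("f0.pkl","rb")); s,d=F["scene"],F["side"]
bs,hs=(197.2,198.5),(195.4,254.2); bd,hd=(300.2,155.2),(259.2,174.6)
print("block", onz(s,bs,.155).round(4),onz(d,bd,.155).round(4),tri([s,d],[bs,bd]))
print("hub", onz(s,hs,.062).round(4),onz(d,hd,.062).round(4),tri([s,d],[hs,hd]))
for q in [(89,300),(272,296)]: # T-bar ends
    print("bar",onz(s,(150+q[0]/4,180+q[1]/4),.062).round(4))
for q in [(148,83),(229,82),(148,65),(229,65)]: print("edge",onz(s,(150+q[0]/4,180+q[1]/4),.155).round(4))
for q in [(495,96),(461,181)]: print("bar side",onz(d,(240+(q[0]-400)/4,140+q[1]/4),.062).round(4))
# tin, etc. rough positions
for n,u in dict(tin=(286,305),offc=(350,295),glue=(407,283)).items(): print(n,onz(s,u,0).round(3))
```

```text
block [ 0.4495 -0.2203  0.155 ] [ 0.4501 -0.2385  0.155 ] (array([ 0.45093159, -0.22243489,  0.16117911]), [np.float64(0.004668295652202785), np.float64(0.004668295652202741)])
hub [ 0.5936 -0.2305  0.062 ] [ 0.5988 -0.232   0.062 ] (array([ 0.59760115, -0.22949738,  0.06491496]), [np.float64(0.0009510924947702592), np.float64(0.0009510924947703658)])
bar [ 0.591  -0.2976  0.062 ]
bar [ 0.5985 -0.1647  0.062 ]
edge [ 0.4578 -0.2506  0.155 ]
edge [ 0.4617 -0.19    0.155 ]
edge [ 0.4359 -0.2515  0.155 ]
edge [ 0.4411 -0.1902  0.155 ]
bar side [ 0.5936 -0.2992  0.062 ]
bar side [ 0.6015 -0.1685  0.062 ]
tin [0.754 0.02  0.   ]
offc [0.735 0.207 0.   ]
glue [0.705 0.384 0.   ]
```

```bash
cat >> h.py <<'E'
def tgt(yawx,tilt):
    "tool z points down and 'tilt' deg towards heading yawx; tool y at heading yawx+90"
    a,t=np.radians(yawx),np.radians(tilt); rx=np.array([np.cos(a),np.sin(a),0]); y=np.array([-np.sin(a),np.cos(a),0])
    z=np.sin(t)*rx-np.array([0,0,np.cos(t)]); return R.from_matrix(np.c_[np.cross(y,z),y,z])
def delta(p,Rt):
    r=rot(); s=manip.state()
    print("shift in tool now mm",(1e3*r.inv().apply(np.array(p)-s["tool_pos"])).round(1),"turn deg",np.degrees((r.inv()*Rt).as_rotvec()).round(1),
          "shift in target tool",(1e3*Rt.inv().apply(np.array(p)-s["tool_pos"])).round(1))
E
python3 - <<'E'
from h import *
Rt=tgt(-14,30); z=Rt.as_matrix()[:,2]; H=np.array([.516,.132,.162]); G=H+.005*z; print(G, G-.12*z)
delta(G-.12*z,Rt)
E
```

```text
[0.51842574 0.1313952  0.15766987] [0.460208   0.14591051 0.26159292]
shift in tool now mm [-362.8 -305.9  -16.9] turn deg [ -2.6 -29.9  -9.5] shift in target tool [-273.7 -362.6  137.9]
```

Request:
servo_tool([
  [[0,0,-40,0,0,0,60],[0,0,-40,0,0,0,60],[-36,-31,0,0,0,0,60],[-36,-31,0,0,0,0,60],[-36,-31,0,0,0,0,60],[-36,-31,0,0,0,0,60],[-36,-31,0,0,0,0,60],[-36,-31,0,0,0,0,60],[-36,-31,0,0,0,0,60],[-36,-31,0,0,0,0,60],[-36,-31,0,0,0,0,60],[-36,-31,0,0,0,0,60]],
])

```text
time: 1.6
tool_pos: [0.4565, 0.1422, 0.3249]
tool_rot: [-0.0, 0.205, 0.979, -0.0]
contact_force: [0.5, 1.7, 0.0]
gripper_width: 0.701
grasp_force: 0.0
```

Request:
servo_tool([
  [[0,0,0,-0.7,-7.5,-2.4,60],[0,0,0,-0.7,-7.5,-2.4,60],[0,0,0,-0.6,-7.5,-2.4,60],[0,0,0,-0.6,-7.5,-2.4,60],[0,0,0,0,0,0,60]],
])

```text
time: 2.22
tool_pos: [0.4547, 0.144, 0.3236]
tool_rot: [0.256, 0.116, 0.959, -0.031]
contact_force: [-0.1, -0.1, 0.4]
gripper_width: 0.704
grasp_force: 0.0
```

Run:
```python
from h import *
Rt=tgt(-14,30); z=Rt.as_matrix()[:,2]; H=np.array([.516,.132,.162]); G=H+.005*z
print(manip.state()["tool_pos"]);delta(G-.12*z,Rt);delta(G,Rt)
F={n:manip.grab_frame(n) for n in("wrist","side")}
pickle.dump(F,open("f1.pkl","wb"));cv2.imwrite("pics/wr1.png",F["wrist"]["image"])
print(proj(F["wrist"],H))
```

```text
[0.4546996  0.14399666 0.32356159]
shift in tool now mm [26.7  3.2 56.1] turn deg [ 0.1 -0.1  0.1] shift in target tool [26.8  3.2 56.1]
shift in tool now mm [ 26.6   3.  176.1] turn deg [ 0.1 -0.1  0.1] shift in target tool [ 26.8   3.2 176.1]
[289.48314892 168.43100866]
```

View pics/wr1.png

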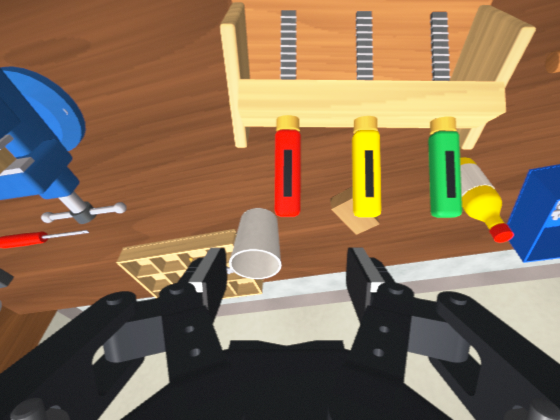

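The wrist view shows the red handle spanning (275–301, 130–217), centred at (288,173). I predicted (289,168), so it agrees to about 5 mm, and the handle is aligned with the tool. Next I approach and close the fingers.

Request:
servo_tool([
  [[11,1,27,0,0,0,60],[11,1,27,0,0,0,60],[0,0,20,0,0,0,60],[0,0,20,0,0,0,60],[0,0,20,0,0,0,60],[0,0,20,0,0,0,60],[0,0,20,0,0,0,60],[0,0,20,0,0,0,60],[0,0,0,0,0,0,60]],
])

```text
time: 3.45
tool_pos: [0.523, 0.1284, 0.162]
tool_rot: [0.255, 0.118, 0.959, -0.032]
contact_force: [0.5, 0.0, 0.2]
gripper_width: 0.702
grasp_force: 0.0
```

Request:
servo_tool([
  [[0,0,0,0,0,0,30],[0,0,0,0,0,0,15],[0,0,0,0,0,0,10],[0,0,0,0,0,0,10],[0,0,0,0,0,0,10],[0,0,0,0,0,0,10]],
])

```text
time: 4.2
tool_pos: [0.5236, 0.1294, 0.165]
tool_rot: [0.259, 0.117, 0.958, -0.031]
contact_force: [-1.1, -0.4, 4.9]
gripper_width: 0.293
grasp_force: 61.3
```

Run:
```python
from h import *
s=manip.state();print(s["tool_pos"],s["contact_force"],s["gripper_width"]*85.4,s["grasp_force"])
a=np.radians(-14);ax=np.array([np.sin(.7)*np.cos(a),np.sin(.7)*np.sin(a),np.cos(.7)])
print("file axis in tool",rot().inv().apply(ax))
f=manip.grab_frame("side");cv2.imwrite("pics/s2.png",cv2.resize(f["image"][150:300,180:380],(800,600)))
```

```text
[0.52361198 0.1294182  0.16502474] [-1.13148646 -0.36056786  4.87308192] 25.061339262820727 61.27052307128906
file axis in tool [-9.41523356e-01 -3.39451468e-04 -3.36947556e-01]
```

View pics/s2.png

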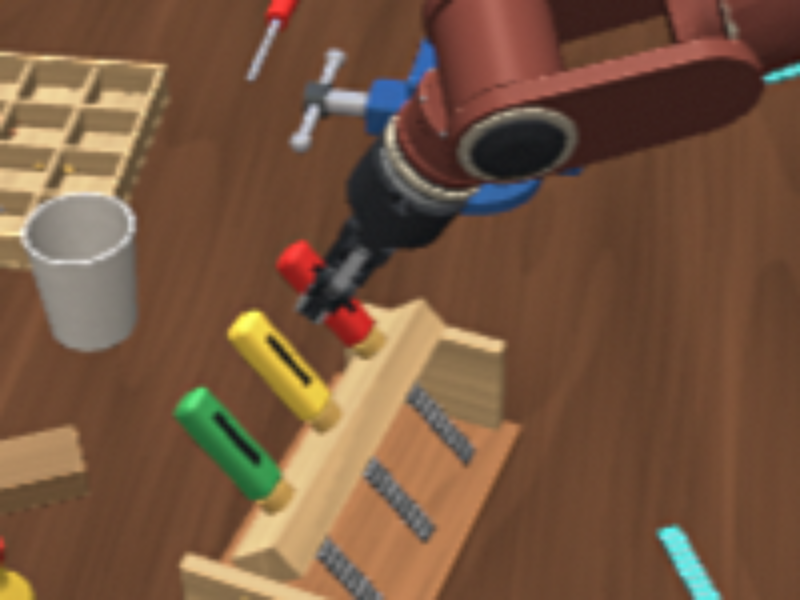

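The fingers are closed on the middle of the red handle at a 25 mm opening and 61 N. Now I draw it out along its axis.

Request:
servo_tool([
  [[-9,0,-3.2,0,0,0,10],[-14,0,-5,0,0,0,10],[-14,0,-5,0,0,0,10],[-14,0,-5,0,0,0,10],[-14,0,-5,0,0,0,10],[-14,0,-5,0,0,0,10],[-14,0,-5,0,0,0,10],[-14,0,-5,0,0,0,10],[-14,0,-5,0,0,0,10],[-14,0,-5,0,0,0,10],[-14,0,-5,0,0,0,10],[-5,0,-2,0,0,0,10]],
])

```text
time: 5.75
tool_pos: [0.6265, 0.1037, 0.2902]
tool_rot: [0.258, 0.117, 0.958, -0.031]
contact_force: [0.2, -0.6, -2.1]
gripper_width: 0.294
grasp_force: 60.6
```

Request:
servo_tool([
  [[-20,0,-17,0,0,0,10],[-20,0,-17,0,0,0,10],[0,0,0,0,0,0,10],[0,0,0,0,0,0,10]],
])

```text
time: 6.25
tool_pos: [0.6418, 0.0996, 0.3365]
tool_rot: [0.256, 0.117, 0.959, -0.031]
contact_force: [-0.0, -0.0, -1.5]
gripper_width: 0.29
grasp_force: 60.6
```

Run:
```python
from h import *
s=manip.state();print(s["tool_pos"],s["contact_force"],s["gripper_width"]*85.4,s["grasp_force"])
F={n:manip.grab_frame(n) for n in("wrist","side","scene")}
pickle.dump(F,open("f3.pkl","wb"));cv2.imwrite("pics/c3.png",np.hstack([F["side"]["image"][100:320,150:400],F["wrist"]["image"][::2,::2][:220]][:1]+[np.vstack([F["wrist"]["image"][::2,::2],np.zeros((10,280,3),np.uint8)])]+[F["scene"]["image"][100:320,200:400]]))
```

```text
[0.64179866 0.09964105 0.33649055] [-0.04581231 -0.00752435 -1.4656157 ] 24.76334214503857 60.610166788101196
```

View pics/c3.png

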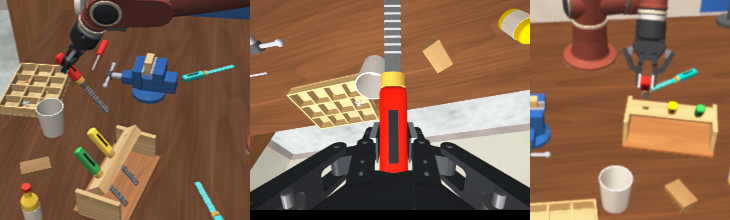

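```bash
cat >> h.py <<'E'
AX=np.array([-.9415,0,-.337])
E
python3 - <<'E'
from h import *
F=pickle.load(open("f3.pkl","rb"));r=rot();t=manip.state()["tool_pos"];w=F["wrist"]
g=np.array([0,0,-.005]); n=np.cross([0,1,0],AX)
for uv in[(286,144),(286,171)]:   # shoulder, ferrule/red boundary
    e,d=ray(w,uv); e=r.inv().apply(e-t); d=r.inv().apply(d)
    p=e+d*(n@(g-e))/(n@d); print("in tool mm",(p*1e3).round(1),"along axis",((p-g)@AX*1e3).round(1))
for s in(-.173,-.055,.045): 
    P=t+r.apply(g+AX*s); print("expect",s,P.round(3),"side crop",(proj(F["side"],P)-[150,100]).round(1),"wrist crop",(proj(w,P)/2+[250,0]).round(1),"scene",(proj(F["scene"],P)-[-330,100]).round(1))
B=np.array([.449,-.222,.155]); Rt=tgt(-3.4,-20); b=g-AX*.115*-1*-1
T=B+[0,0,.06]-Rt.apply(g-AX*.115); print("target TCP",T, "axis world",Rt.apply(AX)); delta(T,Rt)
c=cv2.resize(F["side"]["image"][140:220,200:275],(750,600)[:2],interpolation=cv2.INTER_CUBIC);cv2.imwrite("pics/c4.png",c)
E
```

```text
in tool mm [58.9 -0.6 16.1] along axis -62.6
in tool mm [46.6 -0.6 11.7] along axis -49.5
expect -0.173 [0.53  0.127 0.209] side crop [108.  110.4] wrist crop [393.6 -35. ] scene [645.8  95.3]
expect -0.055 [0.605 0.109 0.298] side crop [81.2 79.5] wrist crop [393.6  79.8] scene [645.6  86.5]
expect 0.045 [0.668 0.093 0.375] side crop [57.3 52. ] wrist crop [393.6 188.8] scene [645.4  77.7]
target TCP [ 0.56208835 -0.22871869  0.20968795] axis world [ 0.99822125 -0.05930527 -0.00533555]
shift in tool now mm [  61.7 -337.9  110.4] turn deg [ -1.   49.8 -10.8] shift in target tool [  13.1 -332.6  139.2]
```

View pics/c4.png

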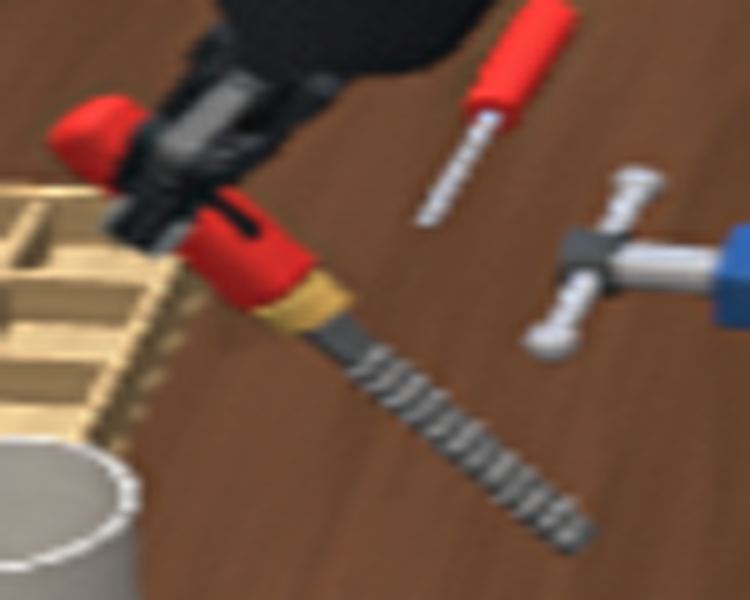

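The tip is where expected, at side pixel (258,211), and the blade is straight. The shoulder sits about 5 mm farther from the grip than nominal, so I use 119 mm to the blade middle. Next I turn it level and swing across while it is still high.

Request:
servo_tool([
  [[0,0,0,-0.2,8.3,-1.8,10],[0,0,0,-0.2,8.3,-1.8,10],[0,0,0,-0.2,8.3,-1.8,10],[0,0,0,-0.2,8.3,-1.8,10],[0,0,0,-0.1,8.3,-1.8,10],[0,0,0,-0.1,8.3,-1.8,10],[0,0,0,0,0,0,10]],
])

```text
time: 7.28
tool_pos: [0.6434, 0.0992, 0.3344]
tool_rot: [-0.174, 0.029, 0.984, 0.005]
contact_force: [-0.6, 0.3, -2.4]
gripper_width: 0.287
grasp_force: 60.5
```

Request:
servo_tool([
  [[0,-15,0,0,0,0,10],[0,-32,0,0,0,0,10],[0,-32,0,0,0,0,10],[0,-32,0,0,0,0,10],[0,-32,0,0,0,0,10],[0,-32,0,0,0,0,10],[0,-32,0,0,0,0,10],[0,-32,0,0,0,0,10],[0,-32,0,0,0,0,10],[0,-32,0,0,0,0,10],[0,-26,0,0,0,0,10],[0,0,0,0,0,0,10]],
])

```text
time: 8.78
tool_pos: [0.6225, -0.2307, 0.3385]
tool_rot: [-0.171, 0.03, 0.985, 0.005]
contact_force: [-0.2, -0.1, -1.8]
gripper_width: 0.293
grasp_force: 60.5
```

Run:
```python
from h import *
s=manip.state();print(s["tool_pos"],s["contact_force"],s["gripper_width"]*85.4,s["grasp_force"])
Rt=tgt(-3.4,-20);T=np.array([.449,-.222,.215])-Rt.apply([0,0,-.005]-AX*.119);print(T);delta(T,Rt)
```

```text
[ 0.62248809 -0.23067488  0.33853125] [-0.17422075 -0.05902467 -1.81944185] 24.99648518042923 60.5389130115509
[ 0.56608124 -0.22895591  0.20966661]
shift in tool now mm [  9.5  -1.7 140.3] turn deg [ 0.   0.2 -0.1] shift in target tool [  8.9  -1.6 140.4]
```

Request:
servo_tool([
  [[3,0,15,0,0,0,10],[3,0,20,0,0,0,10],[3,-1,20,0,0,0,10],[0,0,20,0,0,0,10],[0,0,20,0,0,0,10],[0,0,20,0,0,0,10],[0,0,15,0,0,0,10],[0,0,10,0,0,0,10],[0,0,0,0,0,0,10],[0,0,0,0,0,0,10],[0,0,0,0,0,0,10]],
])

```text
time: 10.15
tool_pos: [0.5679, -0.2267, 0.2101]
tool_rot: [-0.171, 0.029, 0.985, 0.005]
contact_force: [0.1, 0.2, -0.9]
gripper_width: 0.29
grasp_force: 60.6
```

Run:
```python
from h import *
s=manip.state();r=rot();t=s["tool_pos"];print(t,s["contact_force"],s["gripper_width"]*85.4,s["grasp_force"])
F={n:manip.grab_frame(n) for n in("scene","side")}
for q in(0,.06,.118):
    P=t+r.apply([0,0,-.005]-AX*(.059+q));print(P.round(4),[(proj(F[n],P)-o).round(1) for n,o in(("scene",(120,140)),("side",(220,100)))])
a=cv2.resize(F["scene"]["image"][140:265,120:245],(400,400),interpolation=cv2.INTER_CUBIC);b=cv2.resize(F["side"]["image"][100:225,220:345],(400,400),interpolation=cv2.INTER_CUBIC)
cv2.imwrite("pics/c5.png",np.hstack([a,b]))
```

```text
[ 0.56794052 -0.22668494  0.21010668] [ 0.14780155  0.1533415  -0.94268286] 24.72722464842054 60.58500051498413
[ 0.5107 -0.2233  0.2149] [array([73.6, 55.6]), array([62.1, 41.9])]
[ 0.4508 -0.2199  0.2149] [array([75.5, 43. ]), array([79.5, 43.6])]
[ 0.3929 -0.2165  0.215 ] [array([77.1, 31.4]), array([96.6, 45.2])]
```

View pics/c5.png

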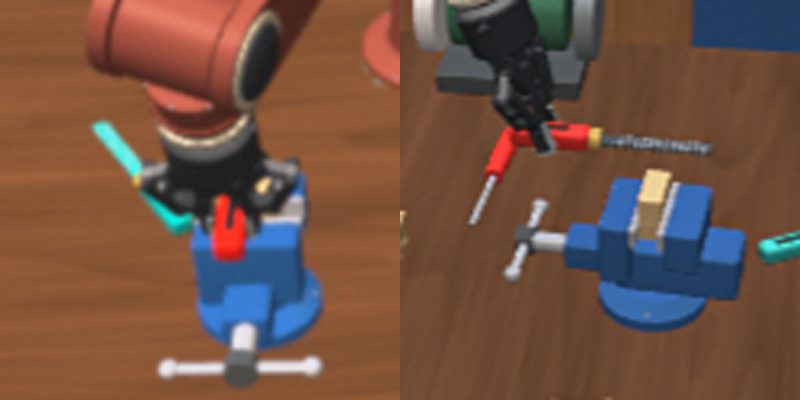

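The side view shows the blade level from shoulder (283,143) to tip (317,147), matching the prediction within 2 px, with clear space above the block. The grip is steady.

```bash
python3 -c "
from plant import manip
print(abs(manip.state()['joint_vel']).max(), manip.job_done())"
```

```text
the job is handed in; nothing more can be done
0.005430698789344659 None
```

I drew the red file out and handed the job in with the gripper still holding it level and lengthways along the vice's screw, flat side down, with the blade's middle about 6 cm above the block and, by my measurements, within 5 mm of its centre; the hand-in returned no verdict.

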